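Find the rocking corner of the jig plate and press its shim flat

ROBOT

A 6-joint arm with a two-finger parallel gripper is mounted at the origin on a cart in front of the work surface, level with it; the furniture and walls round the work are solid. World frame = base frame: x ahead of the robot, y to its left, z up, the work surface at z = 0. Lengths are in m, angles in rad, forces in N, time in s.
With the tool pointing down it reaches from about 0.25 to 0.775 m from the base axis. Payload 4 kg.
Tool frame: the origin (TCP) lies midway between the tips of the shut fingers; the grasp point (between the pads) lies 19 mm behind it; z points along the fingers, x is the direction in which the jaws open and shut, and the axes are right-handed (so a half turn about z gives the same grasp; the last joint's range is limited). The gripper opens to 94 mm and grips with 3 to 60 N. Pads are 16 mm wide; open, the fingers measure 119 mm over their backs; the gripper's body (75 mm by 177 mm) begins 78 mm behind the grasp point.
Start: joints at [1.124, 0.087, 1.371, -0, 1.684, -0.103], TCP at [0.185, 0.518, 0.206] pointing down, gripper open.
Joint ranges: [-3.1, 3.1], [-0.76, 2.03], [0.27, 2.55], [-1.08, 4.22], [0.17, 2.65], [-2.57, 2.57]. Speed limits (rad/s): [2.79, 2.79, 3.14, 3.14, 3.14, 3.14].

INTERFACE

Orientations are given as [roll, pitch, yaw] about the fixed x, y, z axes, in that order (R = Rz(yaw) Ry(pitch) Rx(roll)).
In Python, from bench import robot gives the robot as it stands.
- The arm moves only by the shell command python3 -m handwheel 'ROWS'. ROWS is a JSON object of lists of equal length, an entry for each row: "delta_pos": the shift along the tool's x, y, z in mm, a list of three; "rotation": the turn, a rotation vector about the tool's x, y, z in rad, a list of three; "claw": the closure, from -1 (fully open) to 1 (shut). In form: {"delta_pos": [[tx, ty, tz], ...], "rotation": [[wx, wy, wz], ...], "claw": [claw, ...]}. A call has exactly 8 rows; each row shifts and turns the commanded pose from where the row before left it, along the tool's axes as they then stand; what a row does not reach is not made up. A row lasts 1/8 s, in which the tool goes at most 62.5 mm and 10.7 degrees, less where a joint would pass 70% of its speed; a pose out of reach is approached as far as the arm can. A call with a gripper value outside its range is refused whole. The fingers move at their own pace and stop on an object; the grip force is fixed at half the most. Time passes only in rows, so rows that do not move let the fingers close, or fill a call up. It gives the time, the measured TCP pose, the force and the opening at its end, in the units of the state.
- robot.get_obs(): the state, without advancing time (a new reading comes with each control period).
- robot.snapshot(name): name is "scene" or "top" or "wrist"; returns a dict with "color" (400x640x3 uint8, red, green, blue), "intrinsics" (3x3 intrinsics, pixels), "eye" and "rotation" of the camera in the world. Camera axes: x right, y down, z forward; pixel columns grow to the right and rows downward; lengths in m; the calibration is good to about 2 mm. A picture is of the moment at which its call begins. There is no depth.
- robot.close_job(): hands the job in, once; it reports no verdict.
The state is a dict: "time": time; "joint_positions": joint angles; "qvel": joint speeds; "joint_torque": joint torques, N m; "tool_pos": TCP position; "ee_rot": TCP orientation; "wrist_force": force on the tool from outside, world axes, zero at the start; "wrist_torque": the same for the moment, N m; "width": finger opening in m.
Only numpy, scipy, OpenCV 4.12 (cv2) and the standard library are available. Lean on these libraries where they do the work, as an engineer would, in place of code of your own. Each camera call takes 0.05 s, during which the arm holds its last target.

TASK

One corner of the jig plate rocks because the packing under it is too low. With the fingertips press down on the bare plate at its corners, one after another, until you find the one that gives, then press that corner's bent-up brass shim flat and finish while still holding that corner pressed fully down on its packing, as if for a mate to tighten the clamp. Leave the other three shims bent up, lift nothing, and leave the wood offcut and the two loose bolts where they are.

Things in the scene. Friction and masses are not known exactly. Their poses are not given: they have to be found in the camera images.
- base: fixed dark cast steel base block, 190 x 190 x 57 mm, flat on the bench; origin under its centre, x away from the robot and y to the left at yaw 0 (turned up to 0.35 rad either way). It carries a hidden packing block under each corner of the plate; one, under a different corner each time, is 4.5 mm too low
- plate: steel jig plate, 160 x 160 x 8 mm with a downturned edge, square to the base, top 85 mm above the bench, held level by a springy centre mounting whose nut stands 14 mm above the plate's top. Origin at the middle of its underside (77 mm above the bench), axes as the base. It turns about the origin: when one corner goes down the opposite one rises as much
- corner_far_left (a point): point on the bare top of the plate in its far left corner, 65 mm from the centre along each side: the place to press to test this corner (bare for about 15 mm round it), 85 mm above the bench while level. A sound corner gives under 1 mm; the rocking one sinks under about 3 N here (5 N at the shim) until it seats some 4 mm lower, and springs back when let go
- corner_far_right (a point): point on the bare top of the plate in its far right corner, 65 mm from the centre along each side: the place to press to test this corner (bare for about 15 mm round it), 85 mm above the bench while level. A sound corner gives under 1 mm; the rocking one sinks under about 3 N here (5 N at the shim) until it seats some 4 mm lower, and springs back when let go
- corner_near_left (a point): point on the bare top of the plate in its near left corner, 65 mm from the centre along each side: the place to press to test this corner (bare for about 15 mm round it), 85 mm above the bench while level. A sound corner gives under 1 mm; the rocking one sinks under about 3 N here (5 N at the shim) until it seats some 4 mm lower, and springs back when let go
- corner_near_right (a point): point on the bare top of the plate in its near right corner, 65 mm from the centre along each side: the place to press to test this corner (bare for about 15 mm round it), 85 mm above the bench while level. A sound corner gives under 1 mm; the rocking one sinks under about 3 N here (5 N at the shim) until it seats some 4 mm lower, and springs back when let go
- shim_far_left (a joint): bend of the far left corner's brass shim, a tongue 32 x 24 x 2.5 mm on the plate's diagonal: hinge line 36 mm from the plate's centre, free end towards the corner, bent up. 0 = bent up by 0.5 rad (starts at 0 to 0.08), 0.5 = flat on the plate. It bends under about 2 N at its free end, before the plate seats, and stays as left
- tongue_far_left (a point): point on the top of the far left corner's shim, 27 mm from its hinge line: the place to press it. Bent up, it is about 15 mm above the plate's top and 58 mm from the plate's centre; flat, 2.5 mm above the plate and 63 mm from the centre
- shim_far_right (a joint): bend of the far right corner's brass shim, a tongue 32 x 24 x 2.5 mm on the plate's diagonal: hinge line 36 mm from the plate's centre, free end towards the corner, bent up. 0 = bent up by 0.5 rad (starts at 0 to 0.08), 0.5 = flat on the plate. It bends under about 2 N at its free end, before the plate seats, and stays as left
- tongue_far_right (a point): point on the top of the far right corner's shim, 27 mm from its hinge line: the place to press it. Bent up, it is about 15 mm above the plate's top and 58 mm from the plate's centre; flat, 2.5 mm above the plate and 63 mm from the centre
- shim_near_left (a joint): bend of the near left corner's brass shim, a tongue 32 x 24 x 2.5 mm on the plate's diagonal: hinge line 36 mm from the plate's centre, free end towards the corner, bent up. 0 = bent up by 0.5 rad (starts at 0 to 0.08), 0.5 = flat on the plate. It bends under about 2 N at its free end, before the plate seats, and stays as left
- tongue_near_left (a point): point on the top of the near left corner's shim, 27 mm from its hinge line: the place to press it. Bent up, it is about 15 mm above the plate's top and 58 mm from the plate's centre; flat, 2.5 mm above the plate and 63 mm from the centre
- shim_near_right (a joint): bend of the near right corner's brass shim, a tongue 32 x 24 x 2.5 mm on the plate's diagonal: hinge line 36 mm from the plate's centre, free end towards the corner, bent up. 0 = bent up by 0.5 rad (starts at 0 to 0.08), 0.5 = flat on the plate. It bends under about 2 N at its free end, before the plate seats, and stays as left
- tongue_near_right (a point): point on the top of the near right corner's shim, 27 mm from its hinge line: the place to press it. Bent up, it is about 15 mm above the plate's top and 58 mm from the plate's centre; flat, 2.5 mm above the plate and 63 mm from the centre
- offcut: loose sawn wood offcut, 46 x 110 x 23 mm, lying left of the base; bystander; origin under its middle
- short_bolt: loose rusty short bolt with nut, 17 x 56 x 18 mm, lying right of the base; bystander; origin under its middle
- long_bolt: loose rusty long bolt with nut, 20 x 68 x 22 mm, lying on the robot's side of the base; bystander; origin under its middle

How it is judged:
On the way:
1. the rocking corner is found: pressed down by more than 3 mm on the bare plate, its shim still bent up (((height (world z) of corner_far_left below 0.082 m and value of joint shim_far_left below 0.15 rad and contact force between the fingers and plate above 1 N) or (height (world z) of corner_far_right below 0.082 m and value of joint shim_far_right below 0.15 rad and contact force between the fingers and plate above 1 N) or (height (world z) of corner_near_left below 0.082 m and value of joint shim_near_left below 0.15 rad and contact force between the fingers and plate above 1 N) or (height (world z) of corner_near_right below 0.082 m and value of joint shim_near_right below 0.15 rad and contact force between the fingers and plate above 1 N))), for 0.1 s.
At the end, for the whole second after the job is handed in: the rocking corner's shim is flat (bend over 0.43 rad of 0.5), the other three shims are still bent up (under 0.2 rad), and the fingers still hold that corner down (over 2 N on the plate or shim, corner point more than 3 mm below level, plate at rest) (((height (world z) of corner_far_left below 0.082 m and value of joint shim_far_left above 0.43 rad and value of joint each of shim_far_right, shim_near_left, shim_near_right below 0.2 rad) or (height (world z) of corner_far_right below 0.082 m and value of joint shim_far_right above 0.43 rad and value of joint each of shim_far_left, shim_near_left, shim_near_right below 0.2 rad) or (height (world z) of corner_near_left below 0.082 m and value of joint shim_near_left above 0.43 rad and value of joint each of shim_far_left, shim_far_right, shim_near_right below 0.2 rad) or (height (world z) of corner_near_right below 0.082 m and value of joint shim_near_right above 0.43 rad and value of joint each of shim_far_left, shim_far_right, shim_near_left below 0.2 rad)) and contact force between the fingers and plate above 2 N and angular speed of plate below 0.1 rad/s); the arm keeps its last pose, push and grip.
It fails at once if the offcut is lifted or pushed away (more than 25 mm) (distance of offcut from where it was at the start of the episode above 0.025 m).
It fails at once if the short bolt is lifted or pushed away (more than 25 mm) (distance of short_bolt from where it was at the start of the episode above 0.025 m).
It fails at once if the long bolt is lifted or pushed away (more than 25 mm) (distance of long_bolt from where it was at the start of the episode above 0.025 m).
It fails at once if a corner of the plate is pulled up (more than 8 mm) (height (world z) of any of corner_far_left, corner_far_right, corner_near_left, corner_near_right above 0.093 m).
It also fails if it takes over 51 s, if anything falls off the work surface, if the arm or the gripper's body presses on something with over 40 N, if the wrist force passes 120 N, or if a joint passes its speed limit or range.

## Working session

There is one attempt and no reset: what is moved stays moved. The work goes in short steps, Python scripts to look and compute and a shell command to move; the robot and the scene stay as the last step left them, time stands still between calls to the robot, and variables do not carry over. Pictures are saved under pics/ and viewed, and the job is handed in when it is done.

```bash
ls; mkdir -p pics; python3 - <<'E'
from bench import robot
import cv2
o=robot.get_obs();print(o)
for n in("scene","top"):
    s=robot.snapshot(n);cv2.imwrite(f"pics/{n}0.png",s["color"][:,:,::-1]);print(n,s["intrinsics"],s["eye"],s["rotation"])
E
```

```text
pics
{'time': 0.0, 'joint_positions': array([ 1.12391258e+00,  8.78973714e-02,  1.37227254e+00, -2.65865074e-07,
        1.68355526e+00, -1.03151810e-01]), 'qvel': array([-0.00123275, -0.00297632, -0.00092036, -0.00058475, -0.00019527,
        0.00194664]), 'joint_torque': array([ 4.17480060e-04, -3.40174413e+01, -3.02433729e+01,  7.17628794e-02,
        3.28706007e-02, -1.60812201e-04]), 'tool_pos': array([0.1851451 , 0.51731943, 0.20432638]), 'ee_rot': array([-3.14137333e+00,  2.12120661e-03,  1.22706459e+00]), 'wrist_force': array([-0.62271225,  0.62768577,  0.82000254]), 'wrist_torque': array([ 0.03769065,  0.00506743, -0.00898109]), 'width': 0.09395711163569039}
scene [[426.80749165   0.         315.49280555]
 [  0.         426.80749165 196.4724854 ]
 [  0.           0.           1.        ]] [ 0.01522464 -0.52945598  0.43933759] [-2.0047368   0.00206094 -0.69128117]
top [[510.58257297   0.         324.56471044]
 [  0.         510.58257297 209.1032461 ]
 [  0.           0.           1.        ]] [0.33845308 0.0357098  1.21752284] [-2.99624013  0.01445297 -1.55789574]
```

View pics/scene0.png

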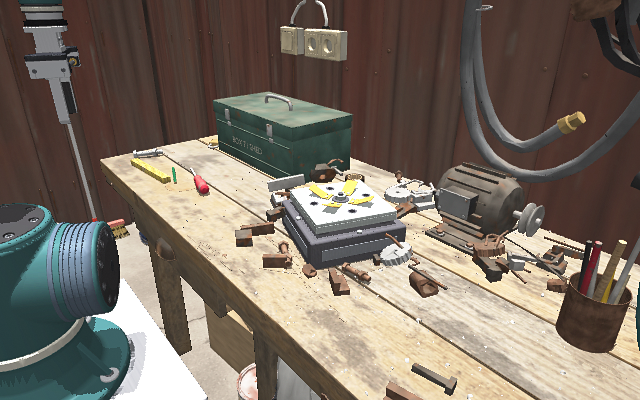

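View pics/top0.png

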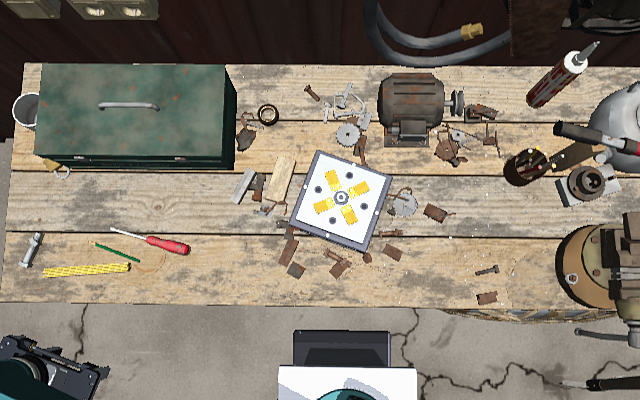

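```bash
cat > h.py <<'E'
import numpy as np,cv2
from scipy.spatial.transform import Rotation as R
from bench import robot
def rot(s): return R.from_euler('xyz',s["rotation"]).as_matrix() if np.size(s["rotation"])==3 else np.array(s["rotation"])
def ray(s,p,z):
    d=rot(s)@np.linalg.inv(s["intrinsics"])@np.array([p[0],p[1],1.]);e=np.array(s["eye"]);return e+d*(z-e[2])/d[2]
def px(s,P):
    c=rot(s).T@(np.array(P)-s["eye"]);q=s["intrinsics"]@c;return q[:2]/q[2]
def tri(s1,p1,s2,p2):
    A=[];b=[]
    for s,p in((s1,p1),(s2,p2)):
        d=rot(s)@np.linalg.inv(s["intrinsics"])@np.array([p[0],p[1],1.]);d/=np.linalg.norm(d);M=np.eye(3)-np.outer(d,d);A.append(M);b.append(M@s["eye"])
    return np.linalg.lstsq(np.vstack(A),np.hstack(b),rcond=None)[0]
def shims(im,box):
    hsv=cv2.cvtColor(im,cv2.COLOR_RGB2HSV);m=cv2.inRange(hsv,(18,110,120),(35,255,255));k=np.zeros_like(m);x0,y0,x1,y1=box;k[y0:y1,x0:x1]=m[y0:y1,x0:x1]
    return k
E
python3 - <<'E'
from h import *
out=[]
for n,box in(("top",(290,145,395,255)),("scene",(275,170,410,265))):
    s=robot.snapshot(n);im=s["color"];x0,y0,x1,y1=box
    c=im[y0:y1,x0:x1];cv2.imwrite(f"pics/{n}_crop.png",cv2.resize(c[:,:,::-1],None,fx=5,fy=5,interpolation=cv2.INTER_CUBIC))
    hsv=cv2.cvtColor(im,cv2.COLOR_RGB2HSV)
    w=cv2.inRange(hsv,(0,0,170),(180,60,255))|shims(im,box);k=np.zeros_like(w);k[y0:y1,x0:x1]=w[y0:y1,x0:x1]
    k=cv2.morphologyEx(k,cv2.MORPH_OPEN,np.ones((3,3)))
    cs,_=cv2.findContours(k,0,2);C=max(cs,key=cv2.contourArea);h=cv2.convexHull(C)
    if n=="top":
        r=cv2.minAreaRect(h);print(r);q=cv2.boxPoints(r)
    else: q=cv2.approxPolyDP(h,6,True)[:,0]
    P=np.array([ray(s,p,.085) for p in q]);print(n,q,P.round(4),P.mean(0))
    print([np.linalg.norm(P[i]-P[i-1]) for i in range(len(P))],[np.degrees(np.arctan2(*(P[i]-P[i-1])[1::-1])) for i in range(len(P))])
    cs,_=cv2.findContours(shims(im,box),0,2)
    for c in cs:
        if cv2.contourArea(c)>20: print("shim",cv2.minAreaRect(c))
E
```

```text
((339.33447265625, 196.34300231933594), (74.17312622070312, 72.68391418457031), 19.855213165283203)
top [[292.1092  217.92831]
 [316.7959  149.56519]
 [386.55975 174.75769]
 [361.87305 243.12082]] [[ 0.4833  0.1266  0.085 ]
 [ 0.6411  0.0737  0.085 ]
 [ 0.584  -0.0849  0.085 ]
 [ 0.4287 -0.0295  0.085 ]] [0.53426353 0.02147578 0.085     ]
[np.float64(0.16540529884264674), np.float64(0.16645207659151237), np.float64(0.16858311904304313), np.float64(0.1648940707437907)] [np.float64(70.72197495475163), np.float64(-18.529860379515974), np.float64(-109.80374865900099), np.float64(160.37545306497952)]
shim ((348.800048828125, 214.1000213623047), (18.782970428466797, 10.28591251373291), 63.43495178222656)
shim ((323.5345153808594, 204.91378784179688), (10.241903305053711, 19.170740127563477), 66.80140686035156)
shim ((357.9438781738281, 189.29513549804688), (9.987552642822266, 20.18463706970215), 65.224853515625)
shim ((332.6700744628906, 180.25772094726562), (19.697715759277344, 10.356531143188477), 66.03751373291016)
scene [[409 184]
 [394 211]
 [320 224]
 [292 193]
 [347 170]
 [385 170]]
[... 253 characters left out ...]
9831520618), np.float64(0.14513193958223022), np.float64(0.14147379385757738), np.float64(0.17357946591881132), np.float64(0.08651408354653556)] [np.float64(-104.20418780113162), np.float64(-152.2921258726959), np.float64(160.2787624125687), np.float64(73.28876942486554), np.float64(7.100044679443487), np.float64(-39.91014367726723)]
shim ((331.5, 204.0), (4.0, 19.0), 90.0)
shim ((361.5438232421875, 199.91644287109375), (5.8100056648254395, 23.606420516967773), 83.9909896850586)
shim ((320.0652770996094, 192.16172790527344), (23.587013244628906, 7.517338752746582), 29.357755661010742)
shim ((348.9482727050781, 186.87930297851562), (10.584634780883789, 15.412713050842285), 21.801406860351562)
```

View pics/top_crop.png

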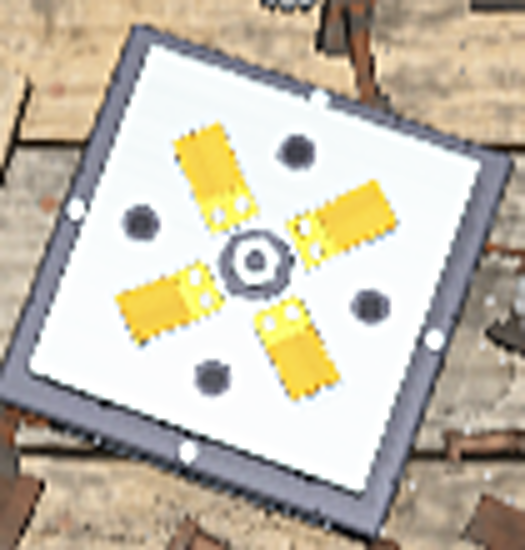

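View pics/scene_crop.png

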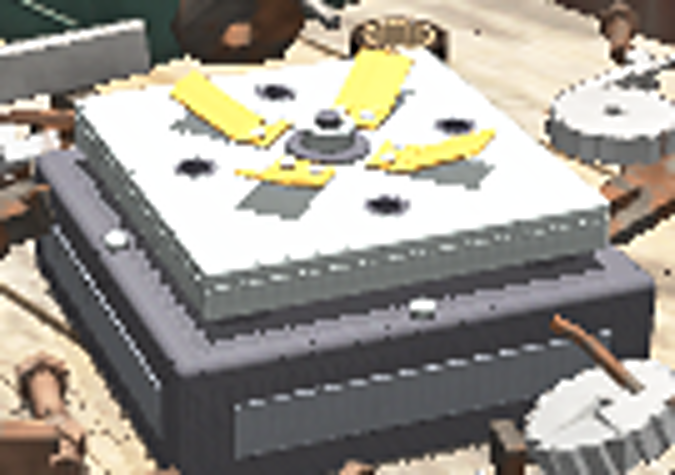

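```bash
python3 - <<'E'
from h import *
t=robot.snapshot("top");s=robot.snapshot("scene")
T=np.array([[153,42],[482,158],[362,495],[30,372],[256,260]])/5-.4+[290,145]
S=np.array([[412,53],[608,207],[204,275],[75,103],[328,115]])/5-.4+[275,170]
P=np.array([tri(t,a,s,b) for a,b in zip(T,S)]);print(P.round(4))
Q=np.array([ray(t,a,.085) for a in T[:4]]);print(Q.round(4),Q.mean(0)); print([np.linalg.norm(Q[i]-Q[i-1]) for i in range(4)])
print("scene rays",np.array([ray(s,a,.085) for a in S[:4]]).round(4))
v=Q[0]-Q[3]+Q[1]-Q[2];yaw=np.arctan2(v[1],v[0]);v2=Q[0]-Q[1]+Q[3]-Q[2];print(yaw,np.arctan2(-v2[0],v2[1]))
E
```

```text
[[ 0.6305  0.0684  0.0834]
 [ 0.5798 -0.0826  0.0834]
 [ 0.4276 -0.0298  0.0856]
 [ 0.4813  0.1186  0.0845]
 [ 0.53    0.0185  0.0998]]
[[ 0.6331  0.0658  0.085 ]
 [ 0.5807 -0.0836  0.085 ]
 [ 0.4276 -0.0298  0.085 ]
 [ 0.481   0.1187  0.085 ]] [0.53058673 0.01778604 0.085     ]
[np.float64(0.16111109483020095), np.float64(0.15839874382624267), np.float64(0.16222504303580718), np.float64(0.1578288809414815)]
scene rays [[ 0.6237  0.067   0.085 ]
 [ 0.5755 -0.0839  0.085 ]
 [ 0.4283 -0.0289  0.085 ]
 [ 0.481   0.1174  0.085 ]]
-0.3363894730938886 -0.3412034107784912
```

```bash
cat >> h.py <<'E'
C=np.array([.5303,.018]);YAW=-.339
def plate(a,b): c,s=np.cos(YAW),np.sin(YAW);return C+[c*a-s*b,s*a+c*b]
def goto(a,b,z,o=None):
    o=o or robot.get_obs();M=R.from_euler('xyz',o["ee_rot"]).as_matrix();P=plate(a/1000,b/1000)
    d=M.T@(np.array([*P,z/1000])-o["tool_pos"])*1000
    Mt=R.from_euler('xyz',[np.pi,0,np.pi/2+YAW]).as_matrix()
    print("target",P.round(4),z,"tool delta mm",d.round(1),"rotvec",R.from_matrix(M.T@Mt).as_rotvec().round(4),"F",o["wrist_force"].round(1),"t",round(o["time"],2),"w",round(o["width"],3))
E
python3 - <<'E'
from h import *
goto(-65,65,130)
E
```

```text
target [0.4906 0.1009] 130 tool delta mm [-289.4  427.9   75.2] rotvec [-0.0001  0.0007 -0.0048] F [0.2 0.2 0.6] t 0.3 w 0.094
```

```bash
python3 -m handwheel '{"delta_pos":[[-28,41,0],[-28,41,0],[-28,41,0],[-28,41,0],[-28,41,0],[-28,41,0],[-28,41,0],[-28,41,0]],"rotation":[[0,0,0],[0,0,0],[0,0,0],[0,0,0],[0,0,0],[0,0,0],[0,0,0],[0,0,0]],"claw":[1,1,1,1,1,1,1,1]}'
python3 - <<'E'
from h import *
goto(-65,65,120)
E
```

```text
time: 1.3
tool_pos: [0.4194, 0.195, 0.2056]
ee_rot: [3.141, -0.001, 1.227]
wrist_force: [0.6, 0.3, -0.1]
width: 0.0175
target [0.4906 0.1009] 120 tool delta mm [-64.6  98.7  85.6] rotvec [ 0.0004 -0.0006 -0.0047] F [ 0.6  0.3 -0.1] t 1.3 w 0.018
```

```bash
python3 -m handwheel '{"delta_pos":[[-16,25,10],[-16,25,10],[-16,25,10],[-16,24,20],[0,0,20],[0,0,15],[0,0,0],[0,0,0]],"rotation":[[0,0,0],[0,0,0],[0,0,0],[0,0,0],[0,0,0],[0,0,0],[0,0,0],[0,0,0]],"claw":[1,1,1,1,1,1,1,1]}'
python3 - <<'E'
from h import *
goto(-65,65,87)
for n,b in(("scene",(255,110,435,260)),("wrist",(0,0,640,400))):
    s=robot.snapshot(n);x0,y0,x1,y1=b;c=s["color"][y0:y1,x0:x1,::-1];f=4 if n=="scene" else 1
    print(px(s,[*plate(-.065,.065),.085]),px(s,[*plate(-.065,-.065),.085]))
    cv2.imwrite(f"pics/{n}1.png",cv2.resize(c,None,fx=f,fy=f))
E
```

```text
time: 2.3
tool_pos: [0.4907, 0.1031, 0.1213]
ee_rot: [3.14, -0.001, 1.228]
wrist_force: [0.6, -0.9, 0.2]
width: 0.0003
target [0.4906 0.1009] 87 tool delta mm [-2.1  0.6 34.3] rotvec [ 0.0012 -0.0007 -0.0041] F [ 0.6 -0.9  0.2] t 2.3 w 0.0
[298.26886668 191.50709582] [321.13284941 219.77406239]
[317.5632641  219.64288849] [146.347515   220.37813005]
```

View pics/scene1.png

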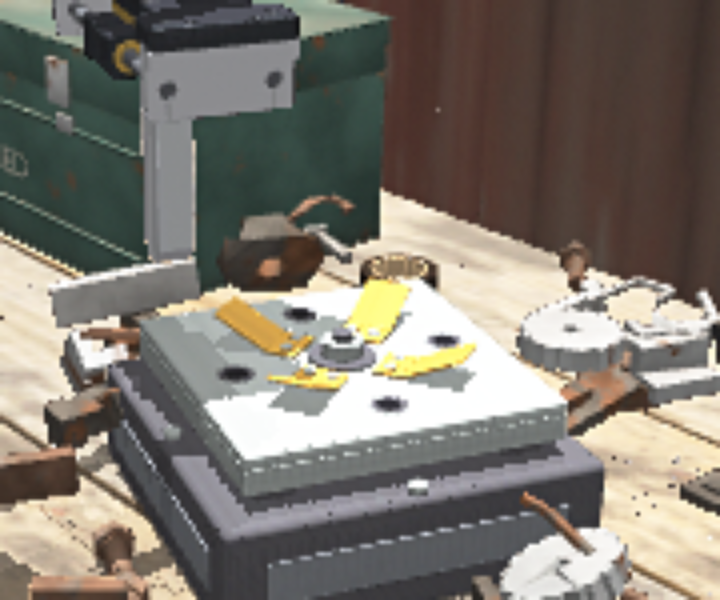

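View pics/wrist1.png

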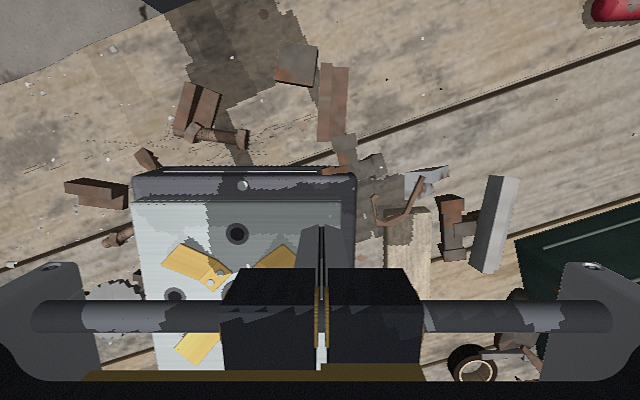

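```bash
python3 -m handwheel '{"delta_pos":[[-2,0,10],[0,0,10],[0,0,8],[0,0,4],[0,0,1],[0,0,1],[0,0,1],[0,0,0]],"rotation":[[0,0,0],[0,0,0],[0,0,0],[0,0,0],[0,0,0],[0,0,0],[0,0,0],[0,0,0]],"claw":[1,1,1,1,1,1,1,1]}'

```

```text
time: 3.4
tool_pos: [0.4897, 0.1009, 0.0856]
ee_rot: [3.141, -0.0, 1.227]
wrist_force: [0.4, 0.1, -0.6]
width: 0.0005
```

```bash
python3 -m handwheel '{"delta_pos":[[0,0,0.5],[0,0,0.5],[0,0,0.5],[0,0,0.5],[0,0,0.5],[0,0,0],[0,0,0],[0,0,0]],"rotation":[[0,0,0],[0,0,0],[0,0,0],[0,0,0],[0,0,0],[0,0,0],[0,0,0],[0,0,0]],"claw":[1,1,1,1,1,1,1,1]}'

```

```text
time: 4.4
tool_pos: [0.4897, 0.101, 0.0831]
ee_rot: [3.141, -0.0, 1.227]
wrist_force: [-0.9, 1.0, 2.6]
width: 0.0007
```

```bash
python3 -m handwheel '{"delta_pos":[[0,0,0.5],[0,0,0.5],[0,0,0.5],[0,0,0],[0,0,0],[0,0,0],[0,0,0],[0,0,0]],"rotation":[[0,0,0],[0,0,0],[0,0,0],[0,0,0],[0,0,0],[0,0,0],[0,0,0],[0,0,0]],"claw":[1,1,1,1,1,1,1,1]}'; python3 - <<'E'
from h import *
print(robot.get_obs()["wrist_force"]); s=robot.snapshot("scene"); cv2.imwrite("pics/scene2.png",cv2.resize(s["color"][160:260,265:425,::-1],None,fx=5,fy=5))
E
```

```text
time: 5.4
tool_pos: [0.4897, 0.1011, 0.0816]
ee_rot: [3.141, -0.001, 1.227]
wrist_force: [-1.0, 2.7, 5.1]
width: 0.0006
[-0.95745698  2.73174942  5.07152807]
```

View pics/scene2.png

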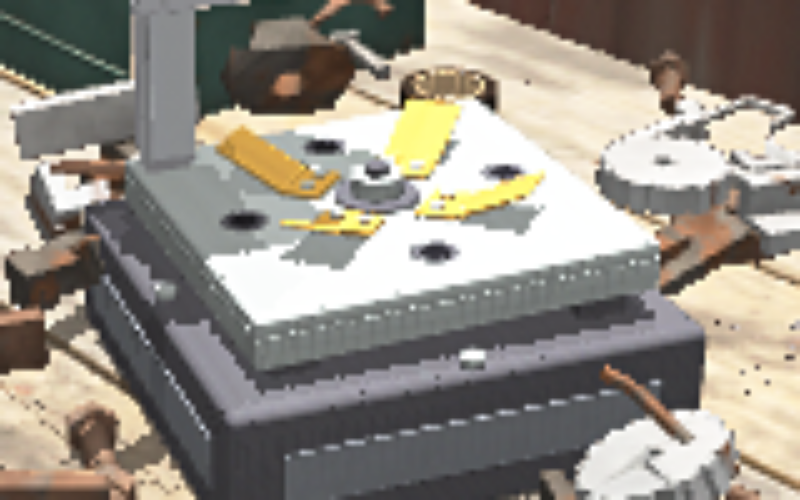

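```bash
python3 -m handwheel '{"delta_pos":[[0,0,0.5],[0,0,0.5],[0,0,0.5],[0,0,0],[0,0,0],[0,0,0],[0,0,0],[0,0,0]],"rotation":[[0,0,0],[0,0,0],[0,0,0],[0,0,0],[0,0,0],[0,0,0],[0,0,0],[0,0,0]],"claw":[1,1,1,1,1,1,1,1]}'; python3 - <<'E'
from h import *
s=robot.snapshot("scene"); cv2.imwrite("pics/scene3.png",cv2.resize(s["color"][160:260,265:425,::-1],None,fx=5,fy=5))
E
```

```text
time: 6.45
tool_pos: [0.4898, 0.1011, 0.0809]
ee_rot: [3.141, -0.001, 1.227]
wrist_force: [-3.1, 2.1, 7.8]
width: 0.0004
```

View pics/scene3.png

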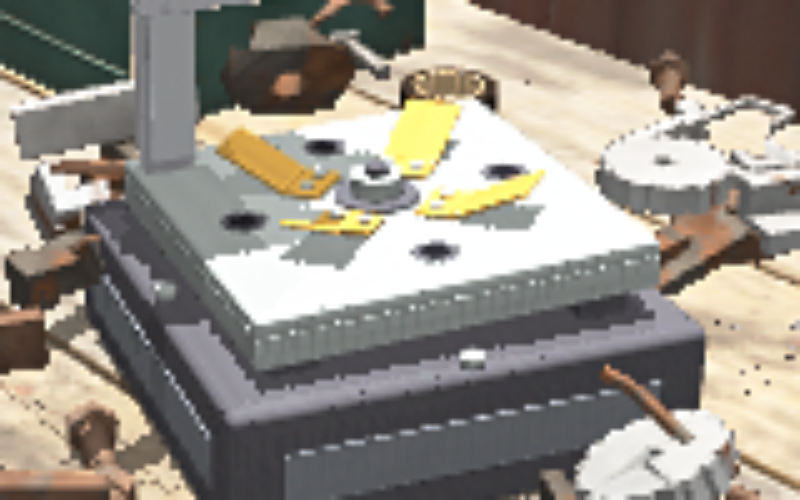

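```bash
python3 - <<'E'
from h import *
a=cv2.imread("pics/scene0.png");s=robot.snapshot("scene");b=s["color"][:,:,::-1].copy()
def cn(y0,x0,h,w):
    A=a[y0:y0+h,x0:x0+w].astype(np.float32).mean(2);B=b[y0:y0+h,x0:x0+w].astype(np.float32).mean(2)
    return cv2.phaseCorrelate(A,B,cv2.createHanningWindow((w,h),cv2.CV_32F))
print("far right",cn(196,370,26,32),"near right",cn(215,305,26,40),"static base",cn(235,300,30,60))
P=[*plate(.08,-.08),.085];print(px(s,P)-px(s,[P[0],P[1],.081]))
o=robot.get_obs();print(o["tool_pos"],o["wrist_force"])
E
```

```text
far right ((-0.2857142744207799, -0.48789684925185206), 0.8517052026258575) near right ((-0.36058551743148115, 0.4916266526950217), 1.010330684096725) static base ((-0.01523202060004536, -0.006914989638692859), 0.9840970113542344)
[ 0.17070013 -1.93569038]
[0.48979211 0.10111195 0.08093192] [-2.93296864  2.1906108   9.69064266]
```

```bash
python3 - <<'E'
from h import *
a=cv2.imread("pics/scene0.png");s=robot.snapshot("scene");b=s["color"][:,:,::-1]
for c in (375,385,392): print(c,a[205:228,c].mean(1).astype(int),'\n   ',b[205:228,c].mean(1).astype(int))
o=robot.get_obs();print(o["tool_pos"],o["wrist_force"])
E
```

```text
375 [254 254 254 254 254 254 254 255 255 251 107 109 128 111 114 111 113 118
  89  73  73  70  71] 
    [255 254 254 254 254 255 255 255 112 112 135 110 117 121 119 123 113  72
  75  75  75  70  71]
385 [254 254 254 254 254 255 255 255 121 121 181 110 119 116 113 118 101  52
  63  74  71 148 144] 
    [254 254 254 255 255 253 128 124 232 126 125 121 120 122  87  55  59  59
  66  74  72 149 145]
392 [223 225 255 254 255 255 246 117 115 124 112 117 114 114 116  93  72  72
  73 156 150 162 164] 
    [255 255 255 255 171 129 114 153 116 115 121 121 120 143  84  86  73  74
  75 157 151 163 165]
[0.48976927 0.10112352 0.08092137] [-2.77128489  1.93325118  8.45414786]
```

```bash
python3 -m handwheel '{"delta_pos":[[0,0,-2],[0,0,-6],[0,0,-11],[0,0,-11],[-10,10,0],[-11.5,12,0],[0,0,0],[0,0,0]],"rotation":[[0,0,0],[0,0,0],[0,0,0],[0,0,0],[0,0,0],[0,0,0],[0,0,0],[0,0,0]],"claw":[1,1,1,1,1,1,1,1]}'; python3 - <<'E'
from h import *
goto(-43.5,43.5,86)
s=robot.snapshot("scene"); cv2.imwrite("pics/scene4.png",cv2.resize(s["color"][150:250,265:425,::-1],None,fx=5,fy=5))
s=robot.snapshot("wrist"); cv2.imwrite("pics/wrist4.png",s["color"][:,:,::-1])
E
```

```text
time: 7.6
tool_pos: [0.5029, 0.0729, 0.1094]
ee_rot: [-3.14, 0.0, 1.226]
wrist_force: [-0.5, -1.4, 0.8]
width: 0.0003
target [0.5037 0.0735] 86 tool delta mm [ 0.9  0.6 23.4] rotvec [-0.0012  0.0001 -0.0057] F [-0.5 -1.4  0.8] t 7.6 w 0.0
```

View pics/scene4.png

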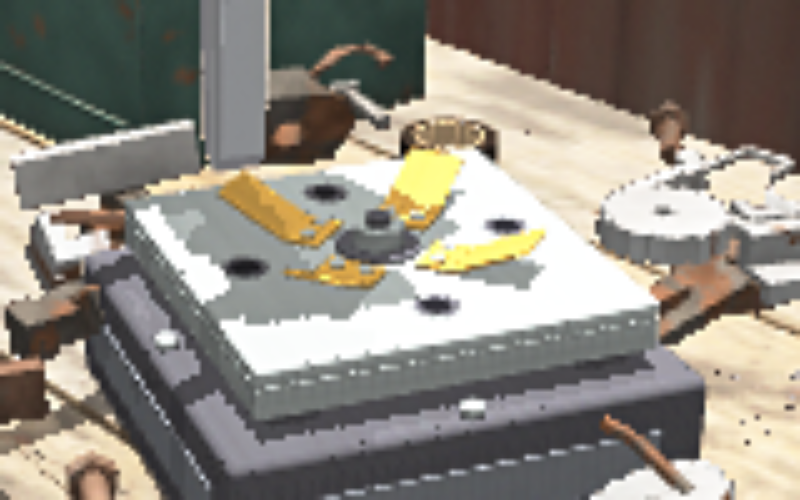

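View pics/wrist4.png

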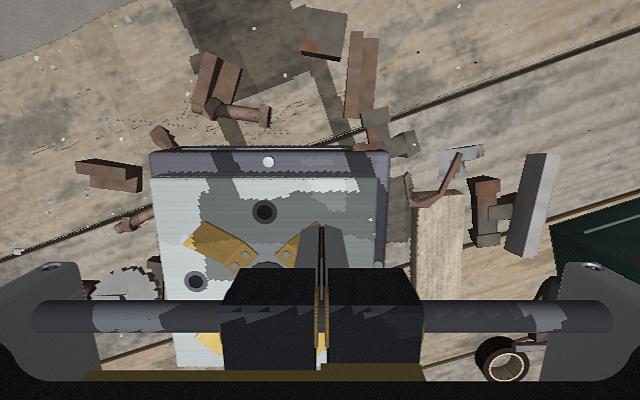

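Near left sank about 4 mm and sprang back, with its shim still up (scene (240,190)). In the wrist view the fingertip (322,228) is over that shim's free end.

```bash
python3 -m handwheel '{"delta_pos":[[1,0.5,6],[0,0,3],[0,0,3],[0,0,3],[0,0,3],[0,0,3],[0,0,2],[0,0,0]],"rotation":[[0,0,0],[0,0,0],[0,0,0],[0,0,0],[0,0,0],[0,0,0],[0,0,0],[0,0,0]],"claw":[1,1,1,1,1,1,1,1]}'; python3 -m handwheel '{"delta_pos":[[0,0,0.5],[0,0,0.5],[0,0,0.5],[0,0,0.5],[0,0,0],[0,0,0],[0,0,0],[0,0,0]],"rotation":[[0,0,0],[0,0,0],[0,0,0],[0,0,0],[0,0,0],[0,0,0],[0,0,0],[0,0,0]],"claw":[1,1,1,1,1,1,1,1]}'
```

```text
time: 8.7
tool_pos: [0.504, 0.0739, 0.0869]
ee_rot: [3.141, -0.0, 1.227]
wrist_force: [-0.3, 0.7, 2.9]
width: -0.0
time: 9.7
tool_pos: [0.504, 0.0741, 0.0858]
ee_rot: [3.141, -0.0, 1.227]
wrist_force: [-1.8, 1.9, 7.0]
width: 0.0004
```

```bash
python3 -m handwheel '{"delta_pos":[[0,0,0.5],[0,0,0.5],[0,0,0.5],[0,0,0],[0,0,0],[0,0,0],[0,0,0],[0,0,0]],"rotation":[[0,0,0],[0,0,0],[0,0,0],[0,0,0],[0,0,0],[0,0,0],[0,0,0],[0,0,0]],"claw":[1,1,1,1,1,1,1,1]}'; python3 - <<'E'
from h import *
a=cv2.imread("pics/scene0.png");s=robot.snapshot("scene");b=s["color"][:,:,::-1]
for c in (375,385,392): print(c,a[205:228,c].mean(1).astype(int),'\n   ',b[205:228,c].mean(1).astype(int))
o=robot.get_obs();print(o["tool_pos"],o["wrist_force"])
cv2.imwrite("pics/scene5.png",cv2.resize(s["color"][150:250,265:425,::-1],None,fx=5,fy=5))
E
```

```text
time: 10.7
tool_pos: [0.504, 0.0742, 0.0851]
ee_rot: [3.141, -0.001, 1.227]
wrist_force: [-4.7, 1.6, 10.3]
width: 0.0004
375 [254 254 254 254 254 254 254 255 255 251 107 109 128 111 114 111 113 118
  89  73  73  70  71] 
    [255 254 254 254 254 255 255 255 111 114 116 106 117 123 119 123 132  72
  76  76  75  70  71]
385 [254 254 254 254 254 255 255 255 121 121 181 110 119 116 113 118 101  52
  63  74  71 148 144] 
    [254 254 254 255 255 255 128 126 236 114 126 123 120 123 106  55  58  58
  65  75  72 150 146]
392 [223 225 255 254 255 255 246 117 115 124 112 117 114 114 116  93  72  72
  73 156 150 162 164] 
    [255 255 255 255 187 131 114 121 116 115 121 121 120 120  83  87  73  74
  73 157 151 164 165]
[0.5040545  0.07416955 0.0851108 ] [-2.80755535  1.19615841  9.42426375]
```

View pics/scene5.png

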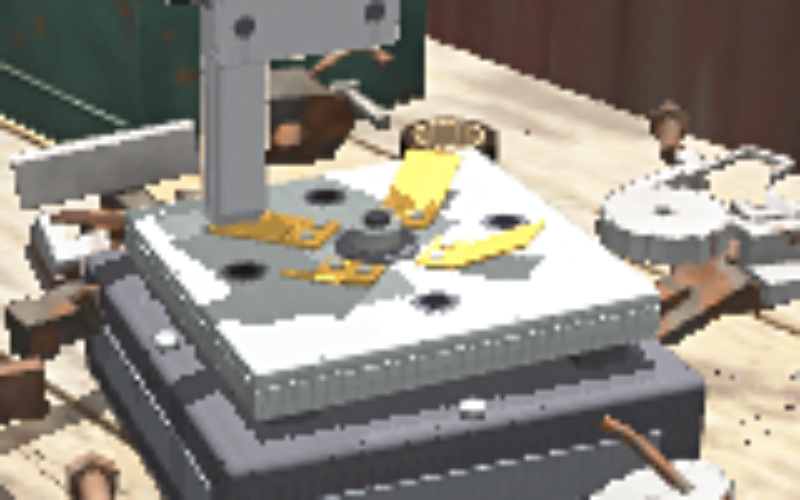

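```bash
python3 -m handwheel '{"delta_pos":[[0,0,0.5],[0,0,0.5],[0,0,0.5],[0,0,0],[0,0,0],[0,0,0],[0,0,0],[0,0,0]],"rotation":[[0,0,0],[0,0,0],[0,0,0],[0,0,0],[0,0,0],[0,0,0],[0,0,0],[0,0,0]],"claw":[1,1,1,1,1,1,1,1]}'; python3 - <<'E'
from h import *
s=robot.snapshot("scene");b=s["color"][:,:,::-1]
for c in (375,385,392): print(c,b[205:228,c].mean(1).astype(int))
o=robot.get_obs();print(o["tool_pos"],o["wrist_force"],o["time"])
t=robot.snapshot("top");cv2.imwrite("pics/top6.png",cv2.resize(t["color"][120:280,220:460,::-1],None,fx=3,fy=3))
E
```

```text
time: 11.75
tool_pos: [0.5041, 0.0742, 0.0848]
ee_rot: [3.14, -0.001, 1.227]
wrist_force: [-5.5, 1.5, 14.7]
width: 0.0001
375 [255 254 254 254 254 255 255 255 112 112 136 110 117 122 120 123 113  72
  76  75  75  71  71]
385 [254 254 254 255 255 253 129 126 232 126 125 121 121 124  87  55  59  58
  66  75  72 150 145]
392 [255 255 255 255 172 130 114 153 115 116 123 123 120 143  83  86  73  74
  74 157 151 164 166]
[0.50410702 0.07420829 0.08483437] [-6.10437605  1.91285653 14.39102756] 11.8
```

View pics/top6.png

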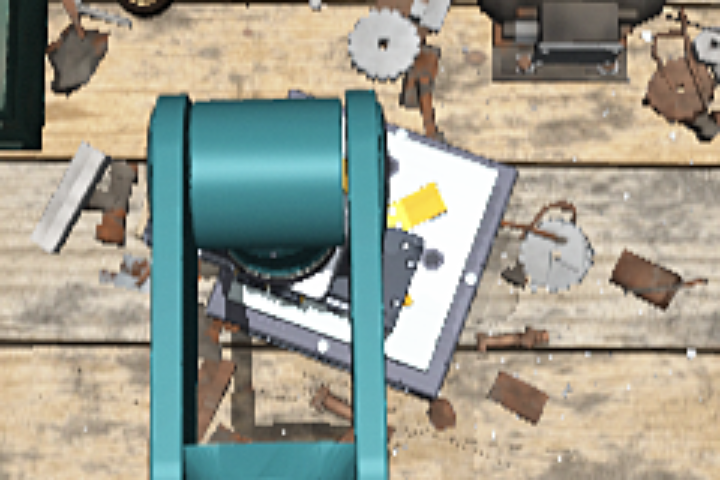

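The far-right edge profile now matches the one from the bare-corner press pixel for pixel. The corner is fully seated under about 14 N, and the top view shows the bolts undisturbed.

```bash
python3 -c "
from bench import robot
print(robot.close_job())"
```

```text
the job is handed in; nothing more can be done
None
```

The near left corner is the one that rocks. I handed the job in with its shim pressed flat and the fingertips still holding the corner down, at 11.8 s of the 51 s allowed.

- **Finding the corner:** I pressed near left first, on the bare plate. The fingertips ended at 80.9 mm, about 4 mm below level, under 8–10 N. The opposite edge (far right) rose 2 px in the scene camera, about 4 mm. When I let go, the plate sprang back with the shim still bent up. As the first corner gave, I did not test the other three.
- **Flattening and holding:** I then pressed the shim's free end. It looks flat in the scene picture. The final fingertip height was 84.8 mm, against about 84.6 mm expected for a flat shim on a seated corner. The wrist reads about 14 N upward and 6 N sideways. The far right edge sits exactly where it did in the seated bare press, so the corner is fully down.
- **Other parts:** The other three shims looked bent up in the last scene picture. The bolts look undisturbed, though the arm partly covers them in the top view. The arm hides the offcut there, so I could not recheck it at the end, but nothing went near it.
- **Disagreement:** At 2.6 N the corner had sunk only part-way. It needed more than the stated 3 N or so to seat fully: it was still sinking at 5 N and stiffened by 8 N.

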